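Reload the drilling fixture with the left-hand lock knob

ROBOT

A 6-joint arm with a two-finger parallel gripper is mounted at the origin on a cart in front of the work surface, level with it; the furniture and walls round the work are solid. World frame = base frame: x ahead of the robot, y to its left, z up, the work surface at z = 0. Lengths are in m, angles in rad, forces in N, time in s.
With the tool pointing down it reaches from about 0.3 to 0.95 m from the base axis. Payload 3.1 kg.
Tool frame: the origin (TCP) lies at the very end of the fingers, on their centre line; the grasp point (between the pads) lies 19 mm behind it; z points along the fingers, y is the line along which they close (so a half turn about z gives the same grasp; the last joint's range is limited). The gripper opens to 85 mm and grips with 20 to 120 N. Pads are 22 mm wide; open, the fingers measure 114 mm over their backs; the gripper's body (76 mm by 85 mm) begins 54 mm behind the grasp point. The pads swing forward as they close: fully open they stand 13 mm farther back than shut.
Start: joints at [-1.398, 0.308, 1.634, -0, 1.2, -0.07], TCP at [0.15, -0.607, 0.231] pointing down, gripper open.
Joint ranges: [-3.06, 3.06], [-0.79, 1.96], [0.05, 2.63], [-1.19, 4.34], [0.05, 2.64], [-2.94, 2.94]. Speed limits (rad/s): [2.79, 2.79, 3.14, 3.14, 3.14, 3.14].

INTERFACE

Orientations are given as a unit quaternion [w, x, y, z].
In Python, from plant import * gives the robot as it stands. The module is installed in compiled form; this text tells all that it offers. Calls block until the motion is done:
- move_to(position, orientation): joint-space move of the TCP to a pose.
- movel(position, frame=None, vel=0.15): straight line of the TCP; frame=None keeps the orientation; vel is the mean speed in m/s.
- movej(angles): joint-space move.
- let_go() and close_gripper(newtons=None): open the fingers fully, or close them until they stop; newtons is the grip in N (None keeps the last).
- hold(seconds).
- inverse_kinematics(position, orientation): joint angles nearest the present ones, or None.
- sense(): the state.
- camera(name): name is "side" or "top"; returns (picture, depth): 480x640x3 uint8, red, green, blue; 480x640 float32, m along the optical axis (not along the pixel's ray), 0 where there is no reading.
- camera_info(name): a dict with "fx", "fy", "cx", "cy" (pixels), "eye" and "rotation" of the camera in the world. Camera axes: x right, y up, looking along -z (the intrinsics and any distortion apply to the point x, -y, -z); pixel columns grow to the right and rows downward; lengths in m; the calibration is good to about 2 mm. A picture is of the moment at which its call begins. camera_info takes no time and is no camera call.
A pose or a line that the arm cannot do raises IKError and nothing moves.
- close_job(): hands the job in; it is judged then, once.
Trained networks look in the newest picture that a camera, given by its name, has taken for a name from the list of things; names that differ only in an ending like _2 or _b are one class to them, and where a whole thing is asked for, a point or a joint stands for the part that bears it (a point fixed in the world has none). Each returns a list of dicts, best first, with "score" (0 to 1); they miss things now and then, are a little off and sometimes report something else, mostly with a low value. They report only what shows in the picture. A call takes as long as a camera call. They do not tell look-alikes from the thing itself.
- boxes_of(camera, target): "centre" ([column, row] in pixels, amid what is visible of it).
- trace(camera, target): "mask" (480x640 bool, what is visible of it) and "centre" ([column, row] in pixels, amid what is visible of it).
The state is a dict: "clock": time; "qpos": joint angles; "joint_velocities": joint speeds; "joint_efforts": joint torques, N m; "eef_pos": TCP position; "tcp_rot": TCP orientation; "force": force on the tool from outside, world axes, zero at the start; "torque": the same for the moment, N m; "width": opening from 0.0 (shut) to 1.0 (fully open); "gripper_force": force on a finger pad.
Only numpy, scipy, OpenCV 4.12 (cv2) and the standard library are available. Lean on these libraries where they do the work, as an engineer would, in place of code of your own. Each camera call takes 0.05 s, during which the arm holds its last target. There are 200 camera calls.

TASK

Reload the drilling fixture on the bench. Its black lock knob has a left-hand thread: turn it clockwise to loosen it, swing the steel clamp bar by its red post well away from the robot so that the nests are open, put any pale wood strip left over in a nest into the grey tray, and lay every dark block flat in a nest of its own. Then swing the bar fully back over the blocks and screw the knob tight again, anticlockwise, leaving the jar of nails standing.

Things in the scene. Friction and masses are not known exactly. Their poses are not given: they have to be found in the camera images.
- fixture: aluminium drilling fixture, 104 x 372 mm plate 14 mm thick, screwed to the bench; origin at the centre of its underside, its y axis along the row of three nests, its x axis away from the robot. Each nest is a place on the plate for one block (45 mm along x, 75 mm along y), bounded by blue fences 10 mm high with about 3.5 mm play all round; the fences on the two long sides have gaps of 47 mm in the middle for the fingers to grasp along x.
- nest_left (a point): centre of the floor of the nest next to the knob, 87 mm along +y of the fixture from the middle one; floor 14 mm above the bench, axes those of the fixture
- nest_middle (a point): centre of the floor of the middle nest, axes those of the fixture
- nest_right (a point): centre of the floor of the nest next to the pivot, 87 mm along -y of the fixture from the middle one, axes those of the fixture
- lock_knob (a joint): turn of the lock knob in rad: 0 fully tight (stop), grows as it turns clockwise seen from above, up to 3.2 (stop); left-hand thread, so clockwise loosens. It stays where it is left and takes about 0.1 N m. It rises 2.5 mm per rad; its flange sits between 5 mm lips of the bar's forked end and holds the bar until the knob stands above 2.1. It starts nearly tight.
- knob_grip (a point): centre of the knob's upright wing grip, on the screw axis: a black bar 12 mm thick along its x, 52 mm long along its y, 30 mm high (15 mm above and below this point); below it a 10 mm long neck of 18 mm diameter, then the brass flange, 30 mm in diameter. The axes turn with the knob.
- clamp_bar (a joint): swing of the clamp bar in rad: 0 closed over the nests (stop), grows as it swings clockwise seen from above, its free end away from the robot, up to 1.4 (stop); it stays where it is left, takes about 0.15 N m. The bar is 24 mm wide, 8 mm thick, its underside 42.5 mm above the bench, 4 mm above the tops of seated blocks; it reaches 334 mm from the pivot.
- bar_handle (a point): middle of the upright red post on the bar, 16 mm in diameter, graspable from 13 mm below this point (a 22 mm collar lies under that) to 20 mm above it; it is 150 mm from the pivot axis and travels in a level arc about it
- bar_pivot (a point): point on the bar's vertical pivot axis, level with bar_handle
- block_a: dark hardwood block 45 x 75 x 24 mm (its x, y, z), to be loaded; origin at the centre of its underside. Two or three blocks are present.
- block_b: dark block like block_a
- block_c: dark block like block_a
- strip_a: pale wood strip 20 x 58 x 12 mm (its x, y, z) left over in a nest; origin at the centre of its underside. One or two strips are present, each lying in a nest.
- strip_b: leftover strip like strip_a
- strip_c: leftover strip like strip_a
- scrap_tray: grey open tray 90 x 110 x 34 mm (its x, y, z), walls and floor about 4 mm, fixed to the bench; origin at the centre of its underside
- nail_jar: glass jar of nails with a wooden lid, 63 mm in diameter, 76 mm high, standing on the bench; a bystander; origin at the centre of its underside
Not all that is in view belongs to the job. Leave any turquoise look-alike of the block_b alone.

How it is judged:
By the outcome, as a careful person would: the job done as asked, in the order asked, and still so for the second after the job is handed in, with the robot touching nothing.
Of strip_a, strip_b, strip_c only 1 to 2 are there at a start; the rules pass over those that are not, and their reading is None.
Of block_a, block_b, block_c only 2 to 3 are there at a start; the rules pass over those that are not, and their reading is None.
At some moment in a run one of block_a, block_b, block_c may be knocked a few centimetres aside while the robot is not near it.
Once in a run the grip may slacken for a moment while it holds something.
It also fails if it takes over 210 s, if anything falls off the work surface, if the arm or the gripper's body presses on something with over 40 N, if the wrist force passes 120 N, or if a joint passes its speed limit or range.

## Working session

There is one attempt and no reset: what is moved stays moved. The work goes in short steps, each a Python script; the robot and the scene stay as the last script left them, time stands still between calls to the robot, and variables do not carry over. Pictures are saved under pics/ and viewed, at most 14 in all, crops included, and the job is handed in when it is done.

```bash
mkdir -p pics; python3 - <<'E'
from plant import *
import cv2,numpy as np
for n in("top","side"):
    p,d=camera(n); cv2.imwrite(f"pics/{n}0.png",p[...,::-1]); i=camera_info(n); print(n,i)
    for t in("fixture","lock_knob","bar_handle","block_a","strip_a","scrap_tray","nail_jar","clamp_bar"):
        print(t,[(np.round(r["centre"]).tolist(),round(r["score"],2)) for r in boxes_of(n,t)])
print(sense())
E
```

```text
top {'fx': 558.6417854926882, 'fy': 558.6417854926882, 'cx': 319.09934777827215, 'cy': 243.754375249017, 'eye': array([0.30471152, 0.09295677, 1.49590661]), 'rotation': array([ 0.70704462,  0.05092673, -0.06010797, -0.70276697])}
fixture [([344.0, 258.0], 0.97)]
lock_knob [([284.0, 260.0], 0.56), ([341.0, 253.0], 0.56)]
bar_handle [([338.0, 255.0], 0.73)]
block_a [([256.0, 302.0], 0.98), ([248.0, 247.0], 0.63)]
strip_a [([284.0, 256.0], 0.64)]
scrap_tray [([451.0, 273.0], 0.82)]
nail_jar []
clamp_bar [([343.0, 256.0], 0.67)]
side {'fx': 592.2141238716171, 'fy': 592.2141238716171, 'cx': 325.0784723591061, 'cy': 236.55610415153757, 'eye': array([-0.27175981,  1.17268489,  1.0609896 ]), 'rotation': array([-0.27345504, -0.14094756,  0.42434448,  0.85163835])}
fixture [([346.0, 243.0], 0.61)]
lock_knob [([322.0, 247.0], 0.77), ([199.0, 290.0], 0.28)]
bar_handle [([344.0, 234.0], 0.83)]
block_a [([281.0, 317.0], 0.96), ([288.0, 278.0], 0.77), ([332.0, 298.0], 0.76), ([344.0, 233.0], 0.34)]
strip_a []
scrap_tray [([406.0, 195.0], 0.83), ([346.0, 242.0], 0.37)]
nail_jar [([199.0, 289.0], 0.71), ([321.0, 248.0], 0.7)]
clamp_bar [([347.0, 229.0], 0.44)]
{'clock': 0.9, 'qpos': array([-1.39770806e+00,  3.08064523e-01,  1.63376504e+00,  4.72531611e-05,
        1.19969983e+00, -6.96680969e-02]), 'joint_velocities': array([ 0.00088858, -0.00042728,  0.0002624 , -0.00101587, -0.00049189,
        0.00140517]), 'joint_efforts': array([ 5.67633888e-04, -4.15274048e+01, -2.77088195e+01, -9.46663249e-05,
        6.68741905e-04, -2.39089069e-06]), 'eef_pos': array([ 0.1502483 , -0.606701  ,  0.23131083]), 'tcp_rot': array([3.04488219e-05, 9.92643745e-01, 1.21071858e-01, 2.36239836e-05]), 'force': array([0.08947364, 0.07374326, 0.43147472]), 'torque': array([ 0.01601104,  0.00683785, -0.02017756]), 'gripper_force': 0.0, 'width': 1.0014660038984906}
```

```bash
python3 - <<'E'
import cv2
a=cv2.imread("pics/top0.png"); cv2.imwrite("pics/top0c.png",cv2.resize(a[180:360,190:510],(800,450),interpolation=cv2.INTER_CUBIC))
a=cv2.imread("pics/side0.png"); cv2.imwrite("pics/side0c.png",cv2.resize(a[140:380,150:470],(800,600),interpolation=cv2.INTER_CUBIC))
E
```

```text
(no output)
```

View pics/top0c.png

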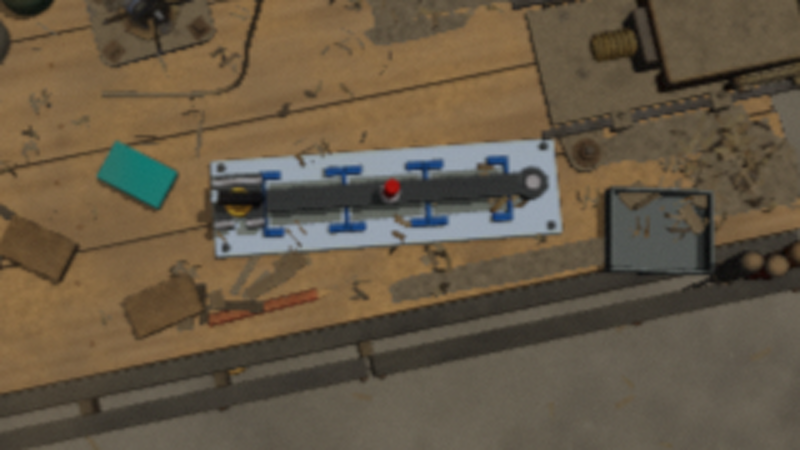

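View pics/side0c.png

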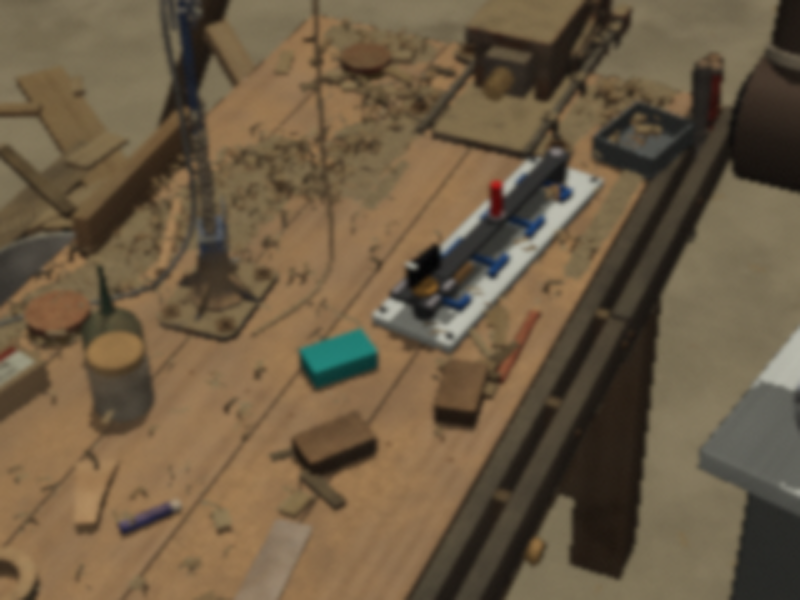

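Top view: the dark blocks are at about (256,302) and (205,279). The turquoise look-alike at (245,250) is to be left alone. The knob is at (285,260), the post at (346,256), a strip shows in the left nest, and the tray is at (453,272). The jar shows only in the side view, at (197,290). Next I'll measure.

```bash
cat > h.py <<'E'
from plant import *
import cv2,numpy as np
from scipy.spatial.transform import Rotation as R
def cam(n):
    i=camera_info(n); q=i["rotation"]; return i,R.from_quat([q[1],q[2],q[3],q[0]]).as_matrix()
def rays(n,uv):
    i,M=cam(n); uv=np.atleast_2d(np.asarray(uv,float))
    return i["eye"],np.c_[(uv[:,0]-i["cx"])/i["fx"],-(uv[:,1]-i["cy"])/i["fy"],-np.ones(len(uv))]@M.T
def at_z(n,uv,z):
    e,d=rays(n,uv); return e+d*((z-e[2])/d[:,2])[:,None]
def at_d(n,uv,depth):
    e,d=rays(n,uv); return e+d*np.asarray(depth).reshape(-1,1)
def cloud(n,d,mask=None):
    v,u=np.nonzero((d>0)&(True if mask is None else mask)); return at_d(n,np.c_[u,v],d[v,u]),u,v
def tri(a,b):
    (e1,d1),(e2,d2)=rays("top",a),rays("side",b); d1=d1[0]/np.linalg.norm(d1[0]);d2=d2[0]/np.linalg.norm(d2[0])
    s=np.linalg.lstsq(np.c_[d1,-d2],e2-e1,rcond=None)[0]; p,q=e1+s[0]*d1,e2+s[1]*d2
    return (p+q)/2,np.linalg.norm(p-q)
def hsv(p): return cv2.cvtColor(p,cv2.COLOR_RGB2HSV).astype(int)
def rect(pts):
    (c,s,a)=cv2.minAreaRect((np.asarray(pts)[:,:2]*1000).astype(np.float32)); a=np.radians(a)
    if s[0]<s[1]: s=s[::-1]; a+=np.pi/2
    return np.array(c)/1000,np.array(s),(a+np.pi/2)%np.pi-np.pi/2   # centre, sizes mm, long-axis angle
def quat(yaw):  # tool down, tool y (closing line) at angle yaw in world xy
    y=np.array([np.cos(yaw),np.sin(yaw),0]); z=np.array([0,0,-1.]); q=R.from_matrix(np.c_[np.cross(y,z),y,z]).as_quat()
    return np.array([q[3],*q[:3]])
E
python3 - <<'E'
from h import *
P={};D={}
for n in("top","side"): P[n],D[n]=camera(n)
np.savez("s0.npz",pt=P["top"],dt=D["top"],ps=P["side"],ds=D["side"])
def show(t,pts): print(t,len(pts),*[np.round(x,4).tolist() for x in rect(pts)],"z",np.round(np.percentile(pts[:,2],[5,50,95]),4).tolist())
red={}
for n in P:
    H=hsv(P[n]);u,v=np.meshgrid(np.arange(640),np.arange(480))
    m=((H[...,0]<6)|(H[...,0]>174))&(H[...,1]>190)&(H[...,2]>90)&(v>200 if n=="top" else v<250)&(u>320)&(u<370)&(v<275)
    c,uu,vv=cloud(n,D[n],m); red[n]=(uu.mean(),vv.mean()); print("red",n,red[n],np.round(c.mean(0),4),np.round(c.max(0),4),np.round(c.min(0),4))
    m=(H[...,1]<60)&(H[...,2]>120)&(u>265)&(u<425)&(v>190)&(v<290)
    l,s,st,_=cv2.connectedComponentsWithStats(m.astype(np.uint8)); 
    c,uu,vv=cloud(n,D[n],m); c=c[(abs(c[:,2]-.014)<.006)]; show("plate "+n,c)
    m=(H[...,2]<45)&((abs(u-285)<14)&(abs(v-260)<14) if n=="top" else (abs(u-320)<14)&(abs(v-247)<14))
    c,uu,vv=cloud(n,D[n],m); print(n,"black z",np.round(np.percentile(c[:,2],[5,50,95,100]),4)); t=c[c[:,2]>np.percentile(c[:,2],98)-.012]; show("knob "+n,t)
    for r in trace(n,"block_a")+trace(n,"scrap_tray")[:1]:
        c,uu,vv=cloud(n,D[n],r["mask"]); zt=np.percentile(c[:,2],90); show(f"seg {n} {np.round(r['centre'])} {r['score']:.2f} S{np.median(H[r['mask']][:,1])}",c[c[:,2]>zt-.006])
# heights: blobs by depth in top
c,uu,vv=cloud("top",D["top"]); Z=np.zeros((480,640));Z[vv,uu]=c[:,2]
for (a,b) in((256,302),(205,279)):
    m=np.zeros((480,640),bool); m[b-22:b+22,a-25:a+25]=1; m&=(Z>.014)&(Z<.035); k,l=cv2.connectedComponents(m.astype(np.uint8)); i=np.bincount(l[l>0]).argmax(); show(f"blk {a}",cloud("top",D["top"],l==i)[0])
print("tri red",tri(red["top"],red["side"]))
t=np.array([(278,302),(205,279)])
E
```

```text
red top (np.float64(346.3809523809524), np.float64(254.23809523809524)) [0.5001 0.0062 0.0972] [0.5056 0.012  0.1031] [ 0.4948 -0.0005  0.0899]
plate top 2257 [0.5014, 0.0068] [370.9542, 103.4846] -1.4939 z [0.0095, 0.0143, 0.0188]
top black z [0.0468 0.0934 0.1001 0.1026]
knob top 80 [0.4896, 0.1596] [42.9552, 13.1897] 1.5064 z [0.092, 0.096, 0.1006]
seg top [204. 280.] 0.79 S132.0 363 [0.4432, 0.3763] [75.1313, 44.4473] 1.1464 z [0.0223, 0.0253, 0.0298]
seg top [256. 302.] 0.77 S129.0 355 [0.3841, 0.2403] [74.4409, 44.6112] -1.1451 z [0.0228, 0.0256, 0.0299]
seg top [246. 247.] 0.57 S188.0 318 [0.5222, 0.2722] [74.9865, 44.3414] 1.113 z [0.023, 0.0254, 0.0304]
seg top [451. 274.] 0.56 S12.0 249 [0.4653, -0.2835] [110.7814, 90.744] 1.5375 z [0.0296, 0.0342, 0.0397]
red side (np.float64(348.0), np.float64(214.0)) [0.4974 0.0087 0.0953] [0.5031 0.0146 0.0975] [0.4936 0.0022 0.0929]
plate side 877 [0.4977, 0.007] [377.0557, 107.1913] -1.5006 z [0.0092, 0.0132, 0.0176]
side black z [0.0467 0.0779 0.096  0.0996]
knob side 54 [0.484, 0.1652] [48.4267, 10.3205] 1.5641 z [0.0856, 0.0914, 0.0974]
seg side [286. 282.] 0.91 S184.0 306 [0.5178, 0.2737] [76.086, 48.8331] 1.1026 z [0.0195, 0.0226, 0.0269]
seg side [283. 318.] 0.70 S122.0 388 [0.4409, 0.377] [75.7115, 50.4166] 1.1701 z [0.0201, 0.0232, 0.0263]
seg side [335. 300.] 0.63 S123.0 350 [0.381, 0.2404] [82.1886, 45.8603] -1.1479 z [0.0196, 0.0228, 0.0267]
seg side [406. 193.] 0.91 S21.0 200 [0.4626, -0.2828] [125.2113, 96.3856] 1.5043 z [0.0264, 0.0307, 0.0367]
blk 256 534 [0.3918, 0.2399] [82.0312, 60.53] -1.191 z [0.0177, 0.0244, 0.0295]
blk 205 492 [0.4435, 0.3763] [75.4427, 45.2363] 1.1372 z [0.0185, 0.024, 0.0289]
tri red (array([0.50020821, 0.00554334, 0.09248471]), np.float64(0.0012899113136760907))
```

```bash
cat >> h.py <<'E'
FX=np.array([.4996,.0069]); A=.075
def fx(x,y): return FX+R.from_euler('z',A).as_matrix()[:2,:2]@[x,y]
KN=fx(-.001,.156)
def ik(p,yaw): return inverse_kinematics(list(p),list(quat(yaw)))
E
python3 - <<'E'
from h import *
print("pivot",at_z("top",[(404,252.4)],.055),"knob",KN)
for p,zz in((KN,.065),(fx(0,.0006),.073),(fx(.15*np.sin(1.35),-.1494+.15*np.cos(1.35)),.073)):
    for y in np.arange(-6,6.1,.75):
        q=ik([*p,zz],y)
        if q is not None: print(np.round(p,3),y,np.round(q,2))
E
```

```text
pivot [[ 0.51189023 -0.14701592  0.055     ]] knob [0.48691378 0.16238653]
[0.487 0.162] -6.0 [ 0.24  0.33  2.   -0.    0.81 -0.05]
[0.487 0.162] -5.25 [ 0.24  0.33  2.   -0.    0.81 -0.8 ]
[0.487 0.162] -4.5 [ 0.24  0.33  2.   -0.    0.81 -1.55]
[0.487 0.162] -3.75 [ 0.24  0.33  2.   -0.    0.81 -2.3 ]
[0.487 0.162] -2.25 [ 0.24  0.33  2.   -0.    0.81  2.49]
[0.487 0.162] -1.5 [ 0.24  0.33  2.   -0.    0.81  1.74]
[0.487 0.162] -0.75 [ 0.24  0.33  2.   -0.    0.81  0.99]
[0.487 0.162] 0.0 [ 0.24  0.33  2.   -0.    0.81  0.24]
[0.487 0.162] 0.75 [ 0.24  0.33  2.   -0.    0.81 -0.51]
[0.487 0.162] 1.5 [ 0.24  0.33  2.   -0.    0.81 -1.26]
[0.487 0.162] 2.25 [ 0.24  0.33  2.   -0.    0.81 -2.01]
[0.487 0.162] 3.0 [ 0.24  0.33  2.   -0.    0.81 -2.76]
[0.487 0.162] 3.75 [ 0.24  0.33  2.   -0.    0.81  2.77]
[0.487 0.162] 4.5 [ 0.24  0.33  2.   -0.    0.81  2.02]
[0.487 0.162] 5.25 [ 0.24  0.33  2.   -0.    0.81  1.27]
[0.487 0.162] 6.0 [ 0.24  0.33  2.   -0.    0.81  0.52]
[0.5   0.007] -6.0 [-0.07  0.29  2.03 -0.    0.82 -0.36]
[0.5   0.007] -5.25 [-0.07  0.29  2.03 -0.    0.82 -1.11]
[... 1041 characters left out ...]
54 -0.098] -3.0 [-0.22  0.55  1.64 -0.    0.95  2.78]
[ 0.654 -0.098] -2.25 [-0.22  0.55  1.64 -0.    0.95  2.03]
[ 0.654 -0.098] -1.5 [-0.22  0.55  1.64 -0.    0.95  1.28]
[ 0.654 -0.098] -0.75 [-0.22  0.55  1.64 -0.    0.95  0.53]
[ 0.654 -0.098] 0.0 [-0.22  0.55  1.64 -0.    0.95 -0.22]
[ 0.654 -0.098] 0.75 [-0.22  0.55  1.64 -0.    0.95 -0.97]
[ 0.654 -0.098] 1.5 [-0.22  0.55  1.64 -0.    0.95 -1.72]
[ 0.654 -0.098] 2.25 [-0.22  0.55  1.64 -0.    0.95 -2.47]
[ 0.654 -0.098] 3.75 [-0.22  0.55  1.64 -0.    0.95  2.32]
[ 0.654 -0.098] 4.5 [-0.22  0.55  1.64 -0.    0.95  1.57]
[ 0.654 -0.098] 5.25 [-0.22  0.55  1.64 -0.    0.95  0.82]
[ 0.654 -0.098] 6.0 [-0.22  0.55  1.64 -0.    0.95  0.07]
```

```bash
cat >> h.py <<'E'
def st(t=""):
    s=sense(); print(t,"t%.1f"%s["clock"],"p",np.round(s["eef_pos"],4),"F",np.round(s["force"],1),"Tz%.2f"%s["torque"][2],"w%.3f g%.0f"%(s["width"],s["gripper_force"]),"q6 %.2f"%s["qpos"][5]); return s
def go(p,yaw): movej(ik(p,yaw))
def lin(p,yaw=None,vel=.15): movel(list(p),None if yaw is None else list(quat(yaw)),vel)
E
python3 - <<'E'
from h import *
y=3.10; z=.066
let_go(); move_to([*KN,.2],list(quat(y))); st()
lin([*KN,z+.01]); lin([*KN,z],vel=.05); st("down")
c=KN.copy(); a=0
for k in range(3):
    close_gripper(50); st("grip")
    for i in range(2 if k<2 else 2):
        a+=.48; lin([*c,z+.0025*a],y-a,.1); st(f"a{a:.2f}")
    if k<2: let_go()
E
```

```text
t4.4 p [0.4872 0.1619 0.2001] F [-0.   1.1  0.6] Tz-0.02 w0.998 g0 q6 -2.86
down t5.7 p [0.4867 0.1624 0.0659] F [-0.3  0.9 -0.5] Tz-0.05 w0.999 g0 q6 -2.86
grip t6.4 p [0.4893 0.1625 0.0671] F [ 5.  -0.9  2.2] Tz-0.03 w0.135 g59 q6 -2.86
a0.48 t7.0 p [0.4891 0.1626 0.0682] F [ 4.4 -2.2  1.8] Tz-0.02 w0.134 g60 q6 -2.38
a0.96 t7.6 p [0.489  0.1627 0.0694] F [ 4.8 -0.3  2.1] Tz-0.06 w0.128 g60 q6 -1.90
grip t9.0 p [0.4876 0.1617 0.0691] F [ 0.8 -4.4  4.2] Tz0.04 w0.132 g72 q6 -1.90
a1.44 t9.6 p [0.4873 0.1626 0.0702] F [-0.6 -1.1  5.1] Tz-0.11 w0.132 g73 q6 -1.42
a1.92 t10.3 p [0.4875 0.1635 0.0714] F [-1.3  1.9  5.1] Tz-0.08 w0.132 g73 q6 -0.94
grip t11.6 p [0.4876 0.1634 0.0716] F [-0.4  4.5  4.2] Tz-0.02 w0.134 g67 q6 -0.94
a2.40 t12.3 p [0.4882 0.1641 0.0728] F [0.5 7.4 2.8] Tz-0.12 w0.134 g66 q6 -0.46
a2.88 t12.9 p [0.4889 0.1644 0.074 ] F [2.4 7.2 1.6] Tz-0.10 w0.135 g66 q6 0.02
```

```bash
python3 - <<'E'
from h import *
let_go(); s=st(); lin([*s["eef_pos"][:2],.2])
H=np.array([.4993,.0070]); b=A+np.pi/2; PV=H-.15*np.array([np.cos(b),np.sin(b)]); print("pv",PV)
go([*H,.2],A); lin([*H,.09]); lin([*H,.074],vel=.05); close_gripper(50); st("grip")
for a in np.linspace(0,1.36,9)[1:]:
    lin([*(PV+.15*np.array([np.cos(b-a),np.sin(b-a)])),.074],A-a,.08); st(f"{a:.2f}")
let_go(); st("open"); s=sense(); lin([*s["eef_pos"][:2],.25]); go([.42,-.25,.3],0); 
for n in("top","side"):
    p,d=camera(n); cv2.imwrite(f"pics/{n}1.png",cv2.resize(p[180:360,190:510] if n=="top" else p[140:380,150:470],None,fx=2.5,fy=2.5,interpolation=cv2.INTER_CUBIC)[...,::-1])
    np.savez(f"{n}1.npz",p=p,d=d)
E
```

```text
t13.6 p [0.4869 0.1623 0.0731] F [ 0.2  0.4 -0. ] Tz-0.00 w1.003 g0 q6 0.02
pv [ 0.51053946 -0.14257832]
grip t17.3 p [0.5014 0.0071 0.0746] F [ 5.6  1.9 -2.6] Tz0.00 w0.164 g49 q6 -0.15
0.17 t17.7 p [0.5253 0.007  0.0745] F [2.6 2.2 2.3] Tz0.14 w0.164 g49 q6 0.02
0.34 t18.2 p [0.5504 0.0028 0.0745] F [2.8 5.  2.9] Tz0.18 w0.169 g49 q6 0.19
0.51 t18.7 p [ 0.5747 -0.0057  0.0745] F [5.3 3.7 2.9] Tz0.17 w0.164 g49 q6 0.35
0.68 t19.1 p [ 0.5975 -0.0182  0.0746] F [6.5 4.9 0.3] Tz0.18 w0.167 g49 q6 0.50
0.85 t19.6 p [ 0.6178 -0.0344  0.0746] F [ 8.   4.2 -0.6] Tz0.12 w0.163 g49 q6 0.64
1.02 t20.1 p [ 0.635  -0.0539  0.0746] F [ 8.7  4.9 -1.5] Tz0.09 w0.164 g49 q6 0.79
1.19 t20.5 p [ 0.6487 -0.0762  0.0746] F [11.2  3.7 -2.8] Tz0.11 w0.162 g49 q6 0.93
1.36 t21.0 p [ 0.6584 -0.1005  0.0746] F [11.3  2.3 -4.5] Tz0.08 w0.165 g49 q6 1.07
open t21.7 p [ 0.6544 -0.1003  0.074 ] F [-0.4  0.8 -0. ] Tz-0.02 w1.003 g0 q6 1.07
```

View pics/top1.png

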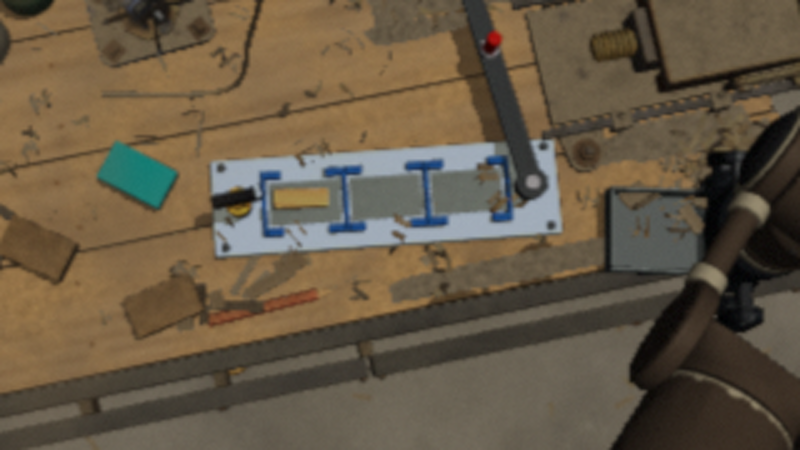

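Top view now: the bar is open with the post at about (387,197). One strip lies in the left nest at (310,259). The middle nest (345,258) and the right nest (378,256) hold only shavings. The two dark blocks are unmoved. The touches on knob and post agree with the top camera, so I'm refining with that.

```bash
python3 - <<'E'
from h import *
z=np.load("top1.npz"); p,d=z["p"],z["d"]; H=hsv(p); u,v=np.meshgrid(np.arange(640),np.arange(480))
def uvs(m): a,b=np.nonzero(m); return np.c_[b,a]
box=(u>270)&(u<420)&(v>235)&(v<280)
m=(H[...,0]>100)&(H[...,0]<125)&(H[...,1]>140)&box
q=at_z("top",uvs(m),.024); print("blue",m.sum(),rect(q),q.mean(0))
m=(H[...,0]>12)&(H[...,0]<28)&(H[...,1]>90)&(H[...,2]>140)&(u>297)&(u<324)&(v>248)&(v<270)
q=at_z("top",uvs(m),.026); print("strip",m.sum(),rect(q),q.mean(0),"z",np.median(cloud("top",d,m)[0][:,2]))
zs=np.load("side1.npz"); Hs=hsv(zs["p"]); ms=(Hs[...,0]>12)&(Hs[...,0]<28)&(Hs[...,1]>90)&(Hs[...,2]>130)&(abs(u-335)<20)&(abs(v-250)<20)
for r in trace("top","strip_a"): print("net strip",r["centre"],r["score"],rect(at_z("top",uvs(r["mask"]),.026)))
for r in trace("side","strip_a"): print("side strip",r["centre"],r["score"],np.median(cloud("side",zs["d"],r["mask"])[0],0), tri(uvs(m).mean(0),r["centre"]))
for r in trace("top","block_a"): print("blk",r["centre"],r["score"],np.median(H[r["mask"]],0),rect(at_z("top",uvs(r["mask"]),.024)))
print("nests",[fx(0,k) for k in(.087,0,-.087)])
E
```

```text
blue 249 (array([0.49992386, 0.00765134]), array([262.71298218,  67.12889862]), np.float64(-1.4996233383401503)) [0.50040529 0.00192271 0.024     ]
strip 133 (array([0.49829562, 0.09825484]), array([53.85349274, 16.91669464]), np.float64(-1.5081767001981312)) [0.49820081 0.09791777 0.026     ] z 0.026076150770097728
net strip [363.1, 250.0] 0.73 (array([0.64266162, 0.01853384]), array([394.17526245, 370.91775513]), np.float64(0.08382588317555117))
net strip [309.8, 259.1] 0.69 (array([0.49800031, 0.09700903]), array([55.73822784, 18.72615242]), np.float64(-1.5639343577907252))
side strip [331.1, 248.6] 0.53 [0.49249212 0.09781468 0.02381484] (array([0.49644067, 0.0969714 , 0.0268159 ]), np.float64(0.0037799285435764184))
blk [256.1, 302.3] 0.78 [ 16.  128.5 102. ] (array([0.38440356, 0.23995126]), array([78.71045685, 49.29577637]), np.float64(-1.159607050805807))
blk [204.3, 282.9] 0.69 [ 16. 131. 100.] (array([0.44178488, 0.37503696]), array([77.43430328, 45.04130936]), np.float64(1.1566722472845394))
blk [246.4, 249.1] 0.61 [ 87. 189. 122.] (array([0.52191443, 0.27134442]), array([75.78704071, 44.05870438]), np.float64(1.1120456568980819))
nests [array([0.49308112, 0.09365543]), array([0.4996, 0.0069]), array([ 0.50611888, -0.07985543])]
```

```bash
sed -i 's/^FX=.*/FX=np.array([.5008,.0070]); A=.074/; s/^KN=.*/KN=np.array([.489,.163])/' h.py; python3 - <<'E'
from h import *
s=np.array([.498,.0970]); y=.05; let_go()
go([*s,.2],y); lin([*s,.035]); lin([*s,.017],vel=.05); st("down"); close_gripper(40); st("grip"); lin([*s,.15]); st("lift")
t=[.4653,-.2835]
lin([*t,.15],-.03,.25); st("over"); lin([*t,.045]); st(); let_go(); lin([*t,.2])
for n in("top","side"):
    p,d=camera(n)
    print(n,[(np.round(r["centre"]),round(r["score"],2)) for r in boxes_of(n,"strip_a")],[(np.round(r["centre"]),round(r["score"],2)) for r in boxes_of(n,"block_a")])
E
```

```text
down t28.1 p [0.4975 0.097  0.0165] F [-0.2 -1.  -0. ] Tz0.01 w1.001 g0 q6 0.06
grip t28.7 p [0.4984 0.097  0.0173] F [-0.2  0.2  1.5] Tz-0.00 w0.219 g40 q6 0.06
lift t29.8 p [0.497  0.0969 0.149 ] F [-0.  -0.  -0.7] Tz-0.01 w0.218 g40 q6 0.06
over t31.4 p [ 0.4652 -0.2824  0.1498] F [ 0.8  0.6 -0.4] Tz-0.01 w0.217 g40 q6 -0.60
 t32.3 p [ 0.4661 -0.2838  0.0457] F [ 0.   0.1 -0.2] Tz-0.02 w0.222 g40 q6 -0.60
top [(array([456., 270.]), 0.43)] [(array([203., 280.]), 0.88), (array([257., 302.]), 0.86), (array([247., 250.]), 0.73), (array([380., 189.]), 0.27)]
side [] [(array([283., 317.]), 0.92), (array([334., 295.]), 0.85), (array([285., 281.]), 0.7)]
```

```bash
cat >> h.py <<'E'
def blocks(n="top"):
    p,d=camera(n); H=hsv(p); out=[]
    for r in trace(n,"block_a"):
        if np.median(H[r["mask"]][:,0])>30 or r["score"]<.4: continue
        c=cloud(n,d,r["mask"])[0]; c=c[c[:,2]>np.percentile(c[:,2],90)-.006]
        if len(c)>100: out.append((*rect(c),np.median(c[:,2])))
    return out
def place(b,nest):
    c,s,a,_=b; y=a-np.pi/2; y=(y+np.pi/2)%np.pi-np.pi/2
    let_go(); go([*c,.15],y); lin([*c,.03]); lin([*c,.005],vel=.05); st("down"); close_gripper(60); st("grip"); lin([*c,.12]); st("lift")
    if sense()["width"]<.4: print("LOST"); return
    t=fx(0,nest); lin([*t,.12],A,.2); lin([*t,.05]); st("over")
    if sense()["width"]<.4: print("LOST"); return
    lin([*t,.0195],vel=.03); st("seated"); let_go(); lin([*t,.15]); st("out")
E
python3 - <<'E'
from h import *
B=blocks()
for b in B: print([np.round(x,4) for x in b])
b=min(B,key=lambda b:np.hypot(*(b[0]-[.384,.240]))); place(b,-.087)
E
```

```text
[array([0.4437, 0.3767]), array([74.302 , 44.6527]), np.float64(1.1481), np.float64(0.0245)]
[array([0.384 , 0.2402]), array([72.2508, 44.5638]), np.float64(-1.163), np.float64(0.0255)]
down t38.3 p [0.3838 0.2402 0.0047] F [-0.4  0.4  0.3] Tz0.00 w0.999 g0 q6 0.06
grip t38.7 p [0.3847 0.2406 0.0056] F [0.  0.5 3.5] Tz0.06 w0.509 g63 q6 0.06
lift t39.7 p [0.383  0.2397 0.1191] F [ 0.1 -1.  -1.7] Tz-0.03 w0.510 g62 q6 0.06
over t42.1 p [ 0.5075 -0.0796  0.0502] F [ 0.6  0.2 -0.4] Tz0.04 w0.513 g62 q6 -0.31
seated t43.3 p [ 0.5073 -0.0798  0.0196] F [-0.7  0.8  0. ] Tz0.05 w0.513 g62 q6 -0.31
out t44.8 p [ 0.5063 -0.0796  0.1491] F [-0.8  0.3 -1. ] Tz-0.00 w0.999 g0 q6 -0.31
```

```bash
python3 - <<'E'
from h import *
go([.42,-.25,.3],0); B=blocks()
for b in B: print([np.round(x,4) for x in b])
b=max(B,key=lambda b:b[0][1]); 
if b[0][1]>.15: place(b,0)
go([.42,-.25,.3],0); B=blocks()
for b in B: print([np.round(x,4) for x in b])
p,d=camera("top"); cv2.imwrite("pics/top2.png",cv2.resize(p[200:320,190:490],None,fx=2.66,fy=2.66,interpolation=cv2.INTER_CUBIC)[...,::-1])
E
```

```text
[array([0.4441, 0.3761]), array([74.5262, 43.435 ]), np.float64(1.1487), np.float64(0.0253)]
[array([ 0.5048, -0.0768]), array([74.566, 44.911]), np.float64(-1.5026), np.float64(0.0392)]
down t50.0 p [0.444  0.376  0.0047] F [-0.4  0.8  0.1] Tz0.00 w0.999 g0 q6 1.05
grip t50.5 p [0.4448 0.3766 0.0056] F [-0.3 -0.1  2.7] Tz0.03 w0.511 g64 q6 1.05
lift t51.4 p [0.4433 0.3755 0.1189] F [0.6 0.2 0.2] Tz-0.04 w0.505 g63 q6 1.05
over t54.0 p [0.5011 0.0072 0.0502] F [ 0.2  0.5 -0.8] Tz-0.06 w0.507 g63 q6 -0.15
seated t55.2 p [0.5008 0.007  0.0196] F [-2.   0.2  2. ] Tz-0.02 w0.512 g64 q6 -0.15
out t56.7 p [0.4999 0.0071 0.1491] F [-0.1  0.8 -1.2] Tz-0.04 w0.998 g0 q6 -0.15
[array([0.4996, 0.0075]), array([74.1393, 42.9333]), np.float64(-1.5002), np.float64(0.0395)]
[array([ 0.5051, -0.0765]), array([75.1842, 45.674 ]), np.float64(-1.4775), np.float64(0.0395)]
```

View pics/top2.png

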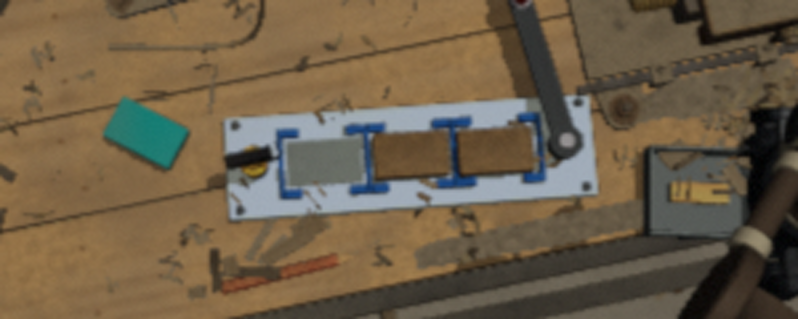

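Strip is in the tray, about (452,272). Both dark blocks lie flat in the middle (345,258) and right (377,256) nests, and the turquoise one is untouched. Now I'll close the bar.

```bash
python3 - <<'E'
from h import *
p,d=camera("top"); H=hsv(p); u,v=np.meshgrid(np.arange(640),np.arange(480))
m=((H[...,0]<6)|(H[...,0]>174))&(H[...,1]>190)&(H[...,2]>90)&(abs(u-387)<15)&(abs(v-198)<15)
c=cloud("top",d,m)[0]; print("post",m.sum(),c.mean(0))
b=.075+np.pi/2; PV=np.array([.5127,-.1426]); P=lambda a:PV+.15*np.array([np.cos(b-a),np.sin(b-a)])
h=P(1.36); print(h)
if np.hypot(*(c.mean(0)[:2]-h))<.012:
    let_go(); go([*h,.2],A-1.36); lin([*h,.09]); lin([*h,.074],vel=.05); close_gripper(50); st("grip")
    for a in [1.19,1.02,.85,.68,.51,.34,.17,.06,0,-.025]:
        lin([*P(a),.074],A-a,.08); s=st(f"{a:.2f}")
        if s["width"]<.1: print("LOST"); break
    let_go(); s=st(); lin([*s["eef_pos"][:2],.25]); go([.42,-.25,.3],0)
    p,d=camera("top"); cv2.imwrite("pics/top3.png",cv2.resize(p[200:320,190:490],None,fx=2.66,fy=2.66,interpolation=cv2.INTER_CUBIC)[...,::-1])
E
```

```text
post 23 [ 0.65472743 -0.09955106  0.09671225]
[ 0.65661562 -0.10031177]
grip t61.8 p [ 0.6567 -0.1004  0.0743] F [-0.7  0.2  1.5] Tz-0.02 w0.166 g49 q6 1.07
1.19 t62.2 p [ 0.6471 -0.0765  0.0743] F [-2.6  0.6  3.4] Tz0.05 w0.164 g49 q6 0.93
1.02 t62.7 p [ 0.634  -0.0552  0.0743] F [-3.5 -1.3  4.7] Tz0.00 w0.164 g49 q6 0.79
0.85 t63.2 p [ 0.6173 -0.0361  0.0742] F [-3.7 -1.5  5. ] Tz-0.03 w0.167 g49 q6 0.65
0.68 t63.6 p [ 0.5977 -0.0202  0.0742] F [-3.1 -1.8  6.2] Tz-0.08 w0.169 g49 q6 0.50
0.51 t64.1 p [ 0.5757 -0.0077  0.0742] F [-3.4 -4.7  6. ] Tz-0.10 w0.167 g49 q6 0.35
0.34 t64.6 p [0.5519 0.0008 0.0742] F [-1.8 -4.6  5.5] Tz-0.15 w0.166 g49 q6 0.19
0.17 t65.0 p [0.5272 0.0053 0.0742] F [-3.1 -4.9  4.4] Tz-0.11 w0.163 g49 q6 0.03
0.06 t65.4 p [0.5109 0.0059 0.0742] F [-1.8 -5.7  3.6] Tz-0.12 w0.166 g50 q6 -0.08
0.00 t65.7 p [0.5021 0.0055 0.0742] F [-1.7 -5.6  4.4] Tz-0.10 w0.171 g50 q6 -0.15
-0.03 t65.9 p [0.5016 0.0055 0.0743] F [ 5.4 -3.1 -4.2] Tz-0.32 w0.166 g50 q6 -0.17
 t66.6 p [0.4977 0.0067 0.074 ] F [0.2 0.6 0.1] Tz0.06 w1.002 g0 q6 -0.17
```

View pics/top3.png

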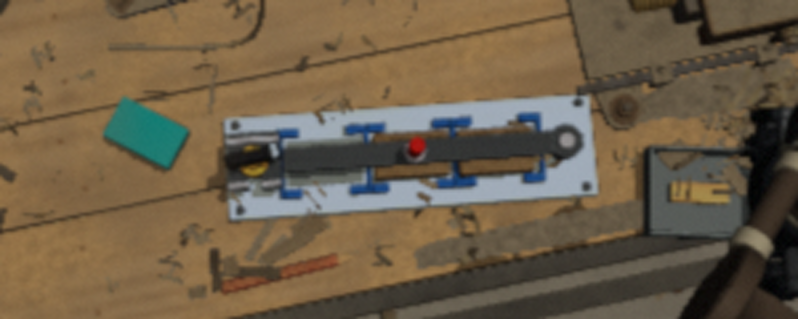

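The bar is back over the blocks against its stop, with the knob at (284,258). Now I'll tighten it.

```bash
python3 - <<'E'
from h import *
let_go(); y=.22; a=2.88; z0=.066
go([*KN,.2],y); Z=lambda:z0+.0025*a
lin([*KN,Z()+.012]); lin([*KN,Z()],vel=.05)
for k in range(2):
    close_gripper(50); st("grip")
    for i in range(2): a-=.48; y+=.48; lin([*KN,Z()],y,.1); st(f"a{a:.2f}")
    let_go()
lin([*KN,.2]); y-=np.pi; go([*KN,.2],y); lin([*KN,Z()+.012]); lin([*KN,Z()],vel=.05); close_gripper(50); st("grip")
while a>-.55:
    d=.4 if a>.5 else .07
    a-=d; y+=d; lin([*KN,z0+.0025*max(a,-.2)],y,.05); s=st(f"a{a:.2f}")
    if abs(s["torque"][2])>.6: print("STOP"); break
E
```

```text
grip t72.8 p [0.4894 0.1631 0.0739] F [-1.2 -0.5  5.2] Tz-0.02 w0.133 g66 q6 0.02
a2.40 t73.4 p [0.4893 0.163  0.0727] F [-0.7 -0.2  5. ] Tz0.17 w0.134 g66 q6 -0.46
a1.92 t74.1 p [0.4892 0.1629 0.0715] F [-2.2 -0.6  6.7] Tz0.13 w0.135 g66 q6 -0.94
grip t75.4 p [0.489  0.1628 0.0714] F [-1.9 -0.9  5.8] Tz0.05 w0.133 g73 q6 -0.94
a1.44 t76.1 p [0.4891 0.1627 0.0702] F [-2.2 -1.   5.4] Tz0.14 w0.131 g74 q6 -1.42
a0.96 t76.7 p [0.4892 0.1625 0.0691] F [-1.5 -2.2  5.7] Tz0.13 w0.130 g74 q6 -1.90
grip t83.1 p [0.4893 0.1628 0.0691] F [-1.5 -1.5  5.4] Tz0.13 w0.131 g79 q6 1.24
a0.56 t83.7 p [0.4893 0.1627 0.068 ] F [-2.1 -1.2  5.2] Tz0.10 w0.131 g79 q6 0.84
a0.16 t84.2 p [0.4894 0.1627 0.067 ] F [-1.  -1.7  5.9] Tz0.12 w0.129 g79 q6 0.44
a0.09 t84.5 p [0.4893 0.1627 0.0668] F [-1.  -1.7  4.8] Tz0.10 w0.132 g79 q6 0.37
a0.02 t84.7 p [0.4893 0.1627 0.0667] F [-0.8 -1.6  5. ] Tz0.13 w0.130 g79 q6 0.30
a-0.05 t85.0 p [0.4894 0.1627 0.0665] F [-0.4 -2.   5.3] Tz0.15 w0.134 g79 q6 0.23
a-0.12 t85.2 p [0.4894 0.1627 0.0664] F [-0.  -2.5  4.8] Tz-0.01 w0.128 g79 q6 0.16
a-0.19 t85.5 p [0.4895 0.163  0.0665] F [-1.5 -1.8  7.3] Tz-1.17 w0.133 g81 q6 0.09
STOP
```

The torque jump shows the knob is at its stop. I'll release, back off and check.

```bash
python3 - <<'E'
from h import *
let_go(); lin([*KN,.22]); go([.42,-.25,.3],0); st()
for n in("top","side"):
    p,d=camera(n); a=p[190:310,190:490] if n=="top" else p[150:320,150:450]
    cv2.imwrite(f"pics/{n}4.png",cv2.resize(a,None,fx=2.6,fy=2.6,interpolation=cv2.INTER_CUBIC)[...,::-1])
E
```

```text
t88.9 p [ 0.4202 -0.2492  0.2996] F [-0.2 -0.3  0.5] Tz0.04 w1.002 g0 q6 -0.63
```

View pics/top4.png

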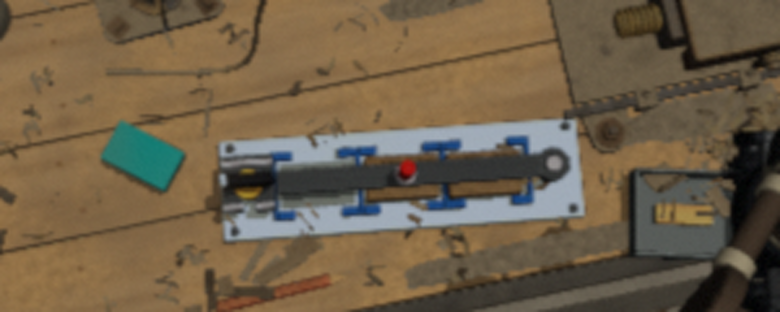

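View pics/side4.png

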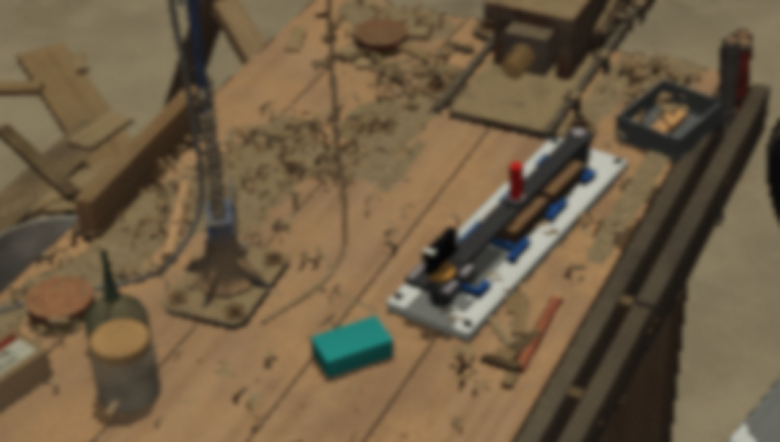

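Both views show the bar closed over the two seated blocks and the knob down at (285,261) in the top view. The strip is in the tray at (453,272) and the jar is standing at (197,290) in the side view.

```bash
python3 -c "
from plant import *
print(close_job())"
```

```text
the job is handed in; nothing more can be done
None
```

I handed the job in at about 89 s on the robot's clock: two dark blocks (all I found) lie flat in the middle and right nests, the one strip is in the tray, the bar is closed, the knob is tight against its stop, and the jar still stands; no verdict came back.

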